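Open the orange-capped sample canister of unknown thread hand

ROBOT

A 7-joint arm with a two-finger parallel gripper is mounted at the origin on the work surface. World frame = base frame: x ahead of the robot, y to its left, z up, the work surface at z = 0. Lengths are in mm, angles in rad, forces in N, time in s.
With the tool pointing down it reaches from about 400 to 875 mm from the base axis. Payload 4.4 kg.
Tool frame: the origin (TCP) lies on the centre line of the jaws, within the pads' length; the fingertips stand 25 mm ahead of it and the grasp point (between the pads) lies 6 mm ahead of it; x points along the fingers, y is the direction in which the jaws open and shut, and the axes are right-handed (so a half turn about x gives the same grasp; the last joint's range is limited). The gripper opens to 85 mm and grips with 20 to 120 N. Pads are 22 mm wide; open, the fingers measure 114 mm over their backs; the gripper's body (76 mm by 85 mm) begins 54 mm behind the grasp point. The pads swing forward as they close: fully open they stand 13 mm farther back than shut.
Start: joints at [-1.278, 0.628, 0.038, 1.517, -0.027, 0.996, -0.02], TCP at [228.226, 608.63, 256.313] pointing down, gripper open.
Joint ranges: [-3.06, 3.06], [-0.37, 2.12], [-1.25, 1.32], [0.18, 2.47], [-1.1, 4.24], [0.23, 1.98], [-2.94, 2.94]. Speed limits (rad/s): [2.57, 2.57, 3.14, 3.14, 3.14, 3.14, 3.14].

INTERFACE

Orientations are given as [roll, pitch, yaw] about the fixed x, y, z axes, in that order (R = Rz(yaw) Ry(pitch) Rx(roll)).
In Python, from cell import * gives the robot as it stands. The module is installed in compiled form; this text tells all that it offers.
- The arm moves only by the tool jog_arm, never from a script. Its argument "series" is a list of rows, each a list of 3 entries, a list of its own where there are three numbers: the turn, a rotation vector about the tool's x, y, z in degrees, then the shift along the tool's x, y, z in mm, then the gripper's target within -1 to 1 (shut at 1, half-way at 0, fully open at -1). In form: [[[rx, ry, rz], [dx, dy, dz], hand], ...]. A call has 1 to 8 rows; each row shifts and turns the commanded pose from where the row before left it, along the tool's axes as they then stand; what a row does not reach is not made up. A row lasts 1/8 s, in which the tool goes at most 62.5 mm and 10.7 degrees, less where a joint would pass 70% of its speed; a pose out of reach is approached as far as the arm can. A call is refused whole if a number of a shift passes 62.5 or a number of a turn 10.7, either way. A call with a gripper value outside its range is refused whole. The fingers move at their own pace and stop on an object; the grip force is fixed at half the most. Time passes only in rows, so rows that do not move let the fingers close. It gives the time, the measured TCP pose, the force and the opening at its end, in the units of the state.
- read_state(): the state, without advancing time (a new reading comes with each control period).
- get_image(name): name is "side" or "top"; returns a dict with "img" (480x640x3 uint8, red, green, blue), "range_z" (480x640 float32, mm along the optical axis (not along the pixel's ray), 0 where there is no reading), "fovy" (degrees; the focal length in pixels is half the picture's height over the tangent of half this angle, whatever the lens; pixels are square), "cx", "cy" (the principal point, pixels), "cam_to_world" (4x4, takes a point from camera to world coordinates). Camera axes: x right, y up, looking along -z (the intrinsics and any distortion apply to the point x, -y, -z); pixel columns grow to the right and rows downward; lengths in mm; the calibration is good to about 2 mm. A picture is of the moment at which its call begins.
- finish_job(): hands the job in, once; it reports no verdict.
The state is a dict: "clock": time; "qpos": joint angles; "qd": joint speeds; "tau": joint torques, N m; "eef_pos": TCP position; "tool_rot": TCP orientation; "force": force on the tool from outside, world axes, zero at the start; "torque": the same for the moment, N m; "width": finger opening in mm.
Only numpy, scipy, OpenCV 4.12 (cv2) and the standard library are available. Lean on these libraries where they do the work, as an engineer would, in place of code of your own. Each camera call takes 0.05 s, during which the arm holds its last target. There are 200 camera calls.

TASK

Unscrew the orange cap from its sample canister on the microscope bench: nobody knows whether its thread is ordinary or reversed, so try it both ways, and do not pull it off before it is unscrewed. Then lift the cap straight up and finish while still holding it, upright and still, about 6 cm above its seat and over its open canister. Leave the white-capped canister closed and everything else where it is.

Things in the scene. Friction and masses are not known exactly. Their poses are not given: they have to be found in the camera images.
- cap_orange: the cap to take off: orange plastic, round ribbed skirt 60 mm over the ribs and 26 mm high, topped by an upright bar grip (wing); total height 58 mm; 0.03 to 0.1 kg. Origin: centre of the skirt's underside, z up, x along the wing. Closed, its underside is 71 mm above the bench and it sits loosely on the neck, with 2 mm of play upwards. Turning does not raise it by itself
- cap_orange_grip (a point): centre of the orange cap's wing, on the cap's axis, 48 mm above the cap's underside: pinch here (fingertips then just clear the skirt's flat top, 26 mm above the underside). The wing is 46 mm long (along the cap's x), 12 mm thick (flat sides face the cap's +y and -y) and 32 mm high; a black dot on top marks its +x end
- cap_orange_lugs (a point): centre of the three hidden thread lugs, on the cap's axis, 3.5 mm above its underside. Thread of unknown hand: turned the right way (anticlockwise from above if ordinary, clockwise if reversed) it turns freely, is off the thread after 50 degrees, lifts straight off best at 66 and stops at 84; the wrong way it hits a hard stop within 7. It must rise 21 mm to clear the neck
- cap_white: the other cap, white, same shape and size, on the other canister, which has the opposite thread; origin at the centre of the skirt's underside. To be left on, unturned
- tray: grey tray 210 x 270 mm, 8 mm thick, fixed to the bench, with two fixed aluminium canisters 74 mm in diameter, shoulders 68 mm and neck rims 92 mm above the bench. Origin: centre of its underside, z up. The canisters' axes are at x = +35 mm, y = +65 and -65 mm in its frame; which one has the orange cap varies. At the start both wings run along the tray's x, within 2 degrees
- dish: closed glass petri dish 58 mm in diameter, 11 mm high, lying on the tray; origin at the centre of its underside. Bystander
- tweezers: steel tweezers 110 mm long, 12 mm wide, 6 mm high, lying on the tray along the tweezers' own y axis; origin under the middle. Bystander
- magnifier_a: black hand magnifier lying flat: lens ring 60 mm in diameter, 9 mm high, handle 75 mm along its -x; origin under the lens centre. Bystander
- magnifier_b: another magnifier like the first. Bystander
- washbottle: white plastic wash bottle, 64 mm in diameter, 175 mm high, standing; origin at the centre of its underside. Bystander
There are look-alikes about, which are no part of the job. Of the things that look like the cap_white, the largest one is meant.

How it is judged (in metres and radians):
On the way:
1. the orange cap is turned by more than 40 degrees from its closed position while still on the neck (raised less than 14 mm) (angle between the x axis of cap_orange and the x axis of tray, either way round above 0.7 rad and height (world z) of cap_orange below 0.085 m and distance of cap_orange from where it was at the start of the episode below 0.02 m and angle between cap_orange's own z axis and vertical below 0.2 rad).
At the end, for the whole second after the job is handed in: Fingers hold the orange cap (over 1 N) 35 to 100 mm above its closed position, over its canister (35 mm along each tray axis), upright within 0.25 rad, under 20 mm/s; white cap moved under 6 mm, turned under 0.25 rad; bystanders moved under 20 mm (height (world z) of cap_orange between 0.106 and 0.171 m and distance of cap_orange from where it was at the start of the episode below 0.11 m and x of cap_orange in the frame of tray between 0 and 0.07 m and ((y of cap_orange in the frame of tray between 0.03 and 0.1 m and y of cap_white in the frame of tray below 0 m) or (y of cap_orange in the frame of tray between -0.1 and -0.03 m and y of cap_white in the frame of tray above 0 m)) and angle between cap_orange's own z axis and vertical below 0.25 rad and linear speed of cap_orange below 0.02 m/s and contact force between cap_orange and the fingers above 1 N and distance of cap_white from where it was at the start of the episode below 0.006 m and angle between the x axis of cap_white and the x axis of tray, either way round below 0.25 rad and distance of each of dish, tweezers, magnifier_a, magnifier_b, washbottle from where it was at the start of the episode below 0.02 m); the arm keeps its last pose, push and grip.
It fails at once if the white cap is lifted, shifted or unscrewed (distance of cap_white from where it was at the start of the episode above 0.012 m or angle between the x axis of cap_white and the x axis of tray, either way round above 0.6 rad).
It fails at once if a bystander is pushed away by more than 30 mm (distance of any of dish, tweezers, magnifier_a, magnifier_b, washbottle from where it was at the start of the episode above 0.03 m).
It also fails if it takes over 54 s, if anything falls off the work surface, if the arm or the gripper's body presses on something with over 40 N, if the wrist force passes 120 N, or if a joint passes its speed limit or range.

## Working session

There is one attempt and no reset: what is moved stays moved. The work goes in short steps, Python scripts to look and compute and a tool call to move; the robot and the scene stay as the last step left them, time stands still between calls to the robot, and variables do not carry over. Pictures are saved under pics/ and viewed, about 8 in all and at most 12, crops included, and the job is handed in when it is done.

Besides the shell and the picture viewer there is one more tool, called by a JSON object that holds its "op" and its "data", one argument or row to a line. jog_arm: Moves the arm, as the interface text tells. Its arguments: {"type":"object","properties":{"series":{"type":"array"}},"required":["series"]}

```bash
mkdir -p pics; cat > h.py <<'E'
from cell import *
import numpy as np, cv2
def grab(n,fn=None):
    d=get_image(n)
    if fn: cv2.imwrite('pics/'+fn,d['img'][:,:,::-1])
    return d
def pts(d):
    h,w=d['range_z'].shape; f=h/2/np.tan(np.radians(d['fovy']/2)); z=d['range_z']
    u,v=np.meshgrid(np.arange(w),np.arange(h))
    P=np.stack([(u-d['cx'])/f*z,-(v-d['cy'])/f*z,-z,np.ones_like(z)],-1)
    return (P@np.array(d['cam_to_world']).T)[...,:3]
E
python3 - <<'E'
from h import *
s=read_state(); print({k:np.round(v,3).tolist() for k,v in s.items()})
for n in('top','side'):
    d=grab(n,n+'0.png'); print(n,{k:(np.round(v,3).tolist()) for k,v in d.items() if k not in('img','range_z')}, [k for k in d])
    np.savez(n+'0.npz',**d)
E
```

```text
{'clock': 0.0, 'qpos': [-1.278, 0.629, 0.038, 1.518, -0.027, 0.996, -0.02], 'qd': [-0.001, -0.001, 0.001, 0.002, -0.001, 0.001, 0.0], 'tau': [0.001, -56.339, 1.227, -19.344, 0.011, 0.01, -0.0], 'eef_pos': [228.023, 608.081, 255.395], 'tool_rot': [-1.559, 1.569, -1.918], 'force': [-0.011, -0.08, 0.732], 'torque': [-0.005, -0.005, 0.048], 'width': 85.533}
top {'fovy': 50.52, 'cx': 326.553, 'cy': 240.497, 'cam_to_world': [[-0.014, 0.98, -0.197, 338.243], [-1.0, -0.016, -0.009, 125.447], [-0.012, 0.197, 0.98, 1056.498], [0.0, 0.0, 0.0, 1.0]]} ['img', 'range_z', 'fovy', 'cx', 'cy', 'cam_to_world']
side {'fovy': 44.333, 'cx': 310.933, 'cy': 239.584, 'cam_to_world': [[1.0, -0.007, -0.019, 530.177], [-0.013, 0.526, -0.851, -1034.701], [0.016, 0.851, 0.525, 832.828], [0.0, 0.0, 0.0, 1.0]]} ['img', 'range_z', 'fovy', 'cx', 'cy', 'cam_to_world']
```

View pics/top0.png

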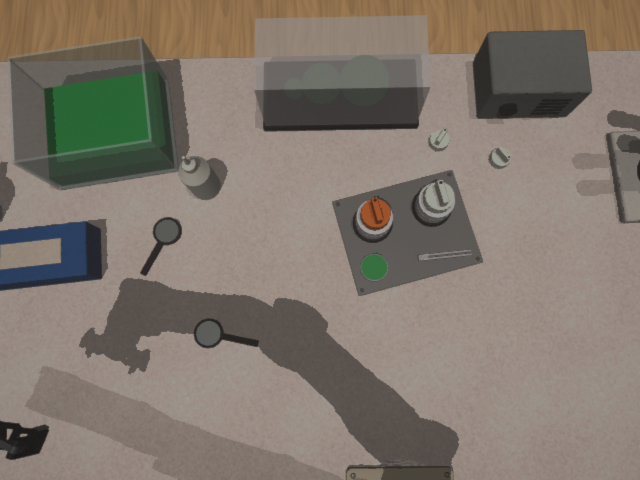

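View pics/side0.png

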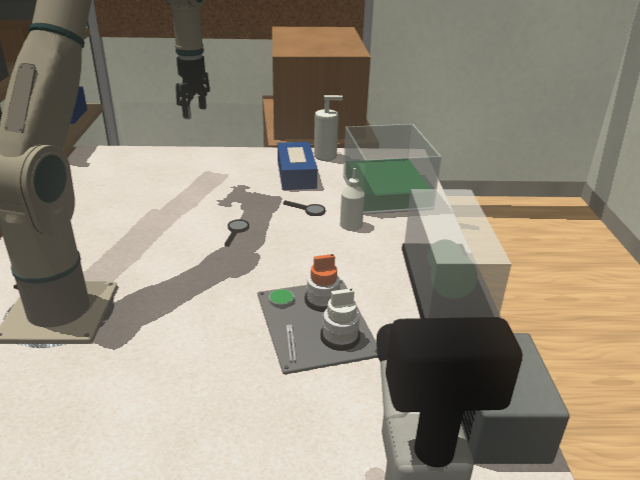

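The top view shows the orange cap at about (375,217), with the wing running roughly up the image. The white cap is at (435,202), the dish at (374,267), the tweezers at (445,255) and the wash bottle at (197,178). Two small white look-alikes are at (440,140) and (500,157). The side view agrees. Next I'll measure.

```bash
cat >> h.py <<'E'
def ray(d,uv,z):
    h=480; f=h/2/np.tan(np.radians(d['fovy']/2)); M=np.array(d['cam_to_world'])
    uv=np.atleast_2d(uv).astype(float)
    D=np.stack([(uv[:,0]-d['cx'])/f,-(uv[:,1]-d['cy'])/f,-np.ones(len(uv))],-1)@M[:3,:3].T
    return M[:3,3]+D*((z-M[2,3])/D[:,2])[:,None]
def orange(d,zmin=0,zmax=400,skirt=False):
    hsv=cv2.cvtColor(d['img'],cv2.COLOR_RGB2HSV); m=cv2.inRange(hsv,(4,150,60),(16,255,255))>0
    P=pts(d); m&=(P[...,2]>zmin)&(P[...,2]<zmax)
    n,l,st,_=cv2.connectedComponentsWithStats(m.astype(np.uint8))
    return m,P
E
python3 - <<'E'
from h import *
for n in('top','side'):
    d=dict(np.load(n+'0.npz'))
    m,P=orange(d,60,150); Q=P[m]; print(n,len(Q),np.percentile(Q[:,2],[1,25,50,75,99]).round(1))
    for a,b in((90,105),(118,140)):
        q=Q[(Q[:,2]>a)&(Q[:,2]<b)]
        if len(q)<5: continue
        r=cv2.minAreaRect(q[:,:2].astype(np.float32)); c=cv2.fitLine(q[:,:2].astype(np.float32),2,0,.01,.01).ravel()
        print(a,b,len(q),q.mean(0).round(1),np.round(r[0],1),np.round(r[1],1),round(r[2],1),'ang',np.degrees(np.arctan2(c[1],c[0])).round(1))
d=dict(np.load('top0.npz')); P=pts(d); hsv=cv2.cvtColor(d['img'],cv2.COLOR_RGB2HSV)
# tray
m=((P[...,2]>4)&(P[...,2]<13)&(hsv[...,2]<110)).astype(np.uint8); m[:150]=0;m[310:]=0;m[:,:325]=0;m[:,490:]=0
m=cv2.morphologyEx(m,cv2.MORPH_OPEN,np.ones((3,3)))
c=np.vstack(cv2.findContours(m,0,2)[0]).reshape(-1,2); w=ray(d,c,8)[:,:2]
r=cv2.minAreaRect(w.astype(np.float32)); print('tray',r)
# all points by height around the two caps
for a,b in((92,105),(120,135)):
    mm=(P[...,2]>a)&(P[...,2]<b); mm[:150]=0;mm[300:]=0;mm[:,:330]=0
    k,l,st,ce=cv2.connectedComponentsWithStats(mm.astype(np.uint8))
    for i in range(1,k):
        if st[i,4]>20:
            q=P[l==i]; rr=cv2.minAreaRect(q[:,:2].astype(np.float32)); print(a,st[i],q.mean(0).round(1),rr)
img=cv2.resize(d['img'][170:300,325:490,::-1],None,fx=4.8,fy=4.5,interpolation=cv2.INTER_CUBIC); cv2.imwrite('pics/c0.png',img)
E
```

```text
top 673 [ 86.4  96.7  98.5 111.3 132.5]
90 105 483 [581.2  40.1  97.6] [583.1  39.1] [55.5 56.2] 11.5 ang -71.5
118 140 161 [582.5  39.1 128.8] [583.9  38.7] [45.9 12.3] 13.0 ang 13.5
side 146 [ 92.7  96.4  98.  127.5 131.3]
90 105 102 [582.9  21.5  97. ] [581.7  22.6] [32.9 54.1] 78.8 ang -5.4
118 140 42 [582.8  34.7 129.1] [583.2  36.1] [41.7 12.8] 13.8 ang 12.9
tray ((566.3794555664062, -32.29298400878906), (209.4625701904297, 268.657470703125), 14.369565963745117)
92 [424 182  31  29 457] [613.3 -83.9  97.5] ((615.9100952148438, -86.59501647949219), (57.691871643066406, 55.553611755371094), 85.45146179199219)
92 [361 199  30  30 496] [581.8  39.8  97.7] ((584.1654663085938, 39.52604293823242), (57.33198928833008, 56.580589294433594), 60.599571228027344)
120 [436 180  13  24 174] [615.4 -86.1 128.5] ((616.4496459960938, -87.16831970214844), (45.22824478149414, 13.66964340209961), 13.960227012634277)
120 [371 197  12  25 168] [583.6  39.3 128.9] ((583.9971923828125, 38.771385192871094), (46.03934860229492, 12.417805671691895), 13.495532035827637)
```

View pics/c0.png

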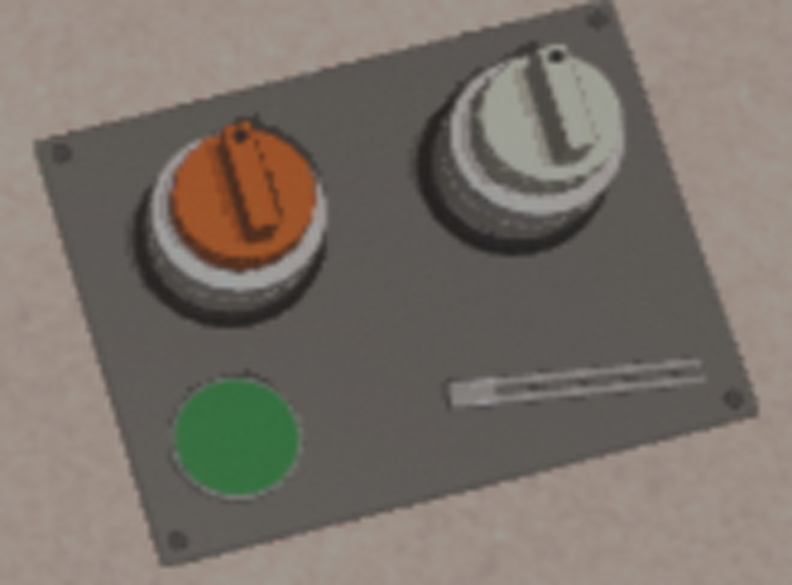

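The tray is at yaw 14.4° with its centre at (566.4,-32.3). That predicts the orange axis at (584.1,39.4), which matches the measured wing at (584,39), yaw about 13.7°. The crop shows the black dot at the far (+x) end of both wings. Now I'll work out the moves.

```bash
cat > go.py <<'E'
from h import *; import sys
from scipy.spatial.transform import Rotation as Rn
# usage: go.py x y z yaw(deg of wing; jaw perpendicular)
x,y,z,w=map(float,sys.argv[1:5]); s=read_state()
R=Rn.from_euler('xyz',s['tool_rot']).as_matrix(); print('axes xyz\n',R.round(3))
a=np.radians(w); jy=np.array([-np.sin(a),np.cos(a),0]); jy*=np.sign(jy@R[:,1]); jx=np.array([0,0,-1.]); T=np.stack([jx,jy,np.cross(jx,jy)],1)
print('shift',(R.T@(np.array([x,y,z])-s['eef_pos'])).round(1),'turn',np.degrees(Rn.from_matrix(R.T@T).as_rotvec()).round(2))
print({k:np.round(s[k],2).tolist() for k in('clock','eef_pos','qpos','force','torque','width')})
E
python3 go.py 584 39 255 13.7
```

```text
axes xyz
 [[-0.001  0.351  0.936]
 [-0.002  0.936 -0.351]
 [-1.    -0.002  0.   ]]
shift [   1.2 -407.9  533.1] turn [-3.426e+01 -3.000e-02  1.000e-01]
{'clock': 0.1, 'eef_pos': [228.03, 608.14, 255.48], 'qpos': [-1.28, 0.63, 0.04, 1.52, -0.03, 1.0, -0.02], 'force': [-0.05, 0.2, 0.29], 'torque': [-0.03, 0.04, 0.04], 'width': 85.7}
```

{"op": "jog_arm", "data": {
  "series": [
    [[0,0,0],[0,-34,44.4],-1],
    [[0,0,0],[0,-34,44.4],-1],
    [[0,0,0],[0,-34,44.4],-1],
    [[0,0,0],[0,-34,44.4],-1],
    [[0,0,0],[0,-34,44.4],-1],
    [[0,0,0],[0,-34,44.4],-1],
    [[0,0,0],[0,-34,44.4],-1],
    [[0,0,0],[0,-34,44.4],-1]
  ]
}}

```text
clock: 1.1
eef_pos: [465.9, 227.6, 256.1]
tool_rot: [-2.528, 1.571, -2.886]
force: [0.1, 1.0, 0.1]
width: 85.7
```

{"op": "jog_arm", "data": {
  "series": [
    [[0,0,0],[0,-34,44.4],-1],
    [[0,0,0],[0,-34,44.4],-1],
    [[0,0,0],[0,-34,44.4],-1],
    [[0,0,0],[0,-34,44.4],-1],
    [[10,0,0],[0,0,0],-1],
    [[10,0,0],[0,0,0],-1],
    [[10,0,0],[0,0,0],-1],
    [[10,0,0],[0,0,0],-1]
  ]
}}

```text
clock: 2.1
eef_pos: [583.5, 39.5, 255.8]
tool_rot: [-2.062, 1.57, -3.125]
force: [0.6, -0.0, -1.4]
width: 85.6
```

{"op": "jog_arm", "data": {
  "series": [
    [[10,0,0],[0,0,0],-1],
    [[10,0,0],[0,0,0],-1],
    [[10,0,0],[0,0,0],-1],
    [[10,0,0],[0,0,0],-1],
    [[10,0,0],[0,0,0],-1],
    [[10,0,0],[0,0,0],-1],
    [[10,0,0],[0,0,0],-1],
    [[10,0,0],[0,0,0],-1]
  ]
}}

```text
clock: 3.1
eef_pos: [583.5, 39.7, 255.9]
tool_rot: [-0.72, 1.57, 3.104]
force: [0.3, 0.0, -0.3]
width: 85.6
```

{"op": "jog_arm", "data": {
  "series": [
    [[10,0,0],[0,0,0],-1],
    [[10,0,0],[0,0,0],-1],
    [[5.7,0,0],[0,0,0],-1],
    [[0,0,0],[0,0,0],-1],
    [[0,0,0],[0,0,0],-1]
  ]
}}

```text
clock: 3.72
eef_pos: [583.7, 39.6, 256.1]
tool_rot: [-0.415, 1.57, 2.968]
force: [0.2, -0.2, 0.0]
width: 85.4
```

```bash
python3 go.py 584 39 126 13.7
```

```text
axes xyz
 [[-0.     0.239 -0.971]
 [ 0.    -0.971 -0.239]
 [-1.    -0.     0.   ]]
shift [130.1   0.7  -0.2] turn [0.14 0.02 0.01]
{'clock': 3.72, 'eef_pos': [583.67, 39.62, 256.09], 'qpos': [-0.59, 0.65, 0.79, 1.72, -0.54, 1.0, -0.93], 'force': [0.18, -0.2, 0.03], 'torque': [-0.03, -0.04, -0.06], 'width': 85.39}
```

{"op": "jog_arm", "data": {
  "series": [
    [[0,0,0],[20,0,0],-1],
    [[0,0,0],[25,0,0],-1],
    [[0,0,0],[25,0,0],-1],
    [[0,0,0],[25,0,0],-1],
    [[0,0,0],[20,0,0],-1],
    [[0,0,0],[10,0.5,0],-1],
    [[0,0,0],[4,0,0],-1],
    [[0,0,0],[0,0,0],-1]
  ]
}}

```text
clock: 4.72
eef_pos: [584.2, 38.9, 127.6]
tool_rot: [3.081, 1.57, 0.18]
force: [-0.6, -0.8, -0.9]
width: 85.3
```

```bash
python3 go.py 584 39 126 13.7; python3 -c "
from h import *
d=grab('side','s1.png'); cv2.imwrite('pics/s1c.png',cv2.resize(d['img'][200:380,230:430,::-1],None,fx=3.3,fy=3.3,interpolation=2))"
```

```text
axes xyz
 [[ 0.001  0.238 -0.971]
 [ 0.    -0.971 -0.238]
 [-1.     0.    -0.001]]
shift [ 1.6 -0.1  0.2] turn [ 0.05 -0.03 -0.  ]
{'clock': 4.72, 'eef_pos': [584.21, 38.94, 127.64], 'qpos': [-0.5, 0.8, 0.65, 1.83, -0.69, 0.75, -0.81], 'force': [-0.62, -0.79, -0.93], 'torque': [-0.02, -0.04, 0.02], 'width': 85.26}
```

View pics/s1c.png

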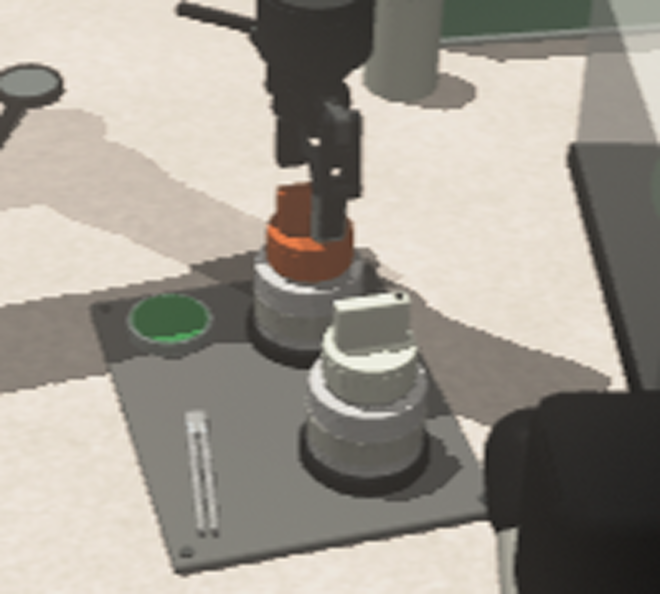

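In the side crop the fingers straddle the orange wing, at about (310,200), and nothing else is touched. Closing now.

{"op": "jog_arm", "data": {
  "series": [
    [[0,0,0],[0,0,0],1],
    [[0,0,0],[0,0,0],1],
    [[0,0,0],[0,0,0],1],
    [[0,0,0],[0,0,0],1],
    [[0,0,0],[0,0,0],1],
    [[0,0,0],[0,0,0],1]
  ]
}}

```text
clock: 5.52
eef_pos: [584.2, 37.9, 127.6]
tool_rot: [1.818, 1.569, -1.085]
force: [-0.3, -3.9, 3.1]
width: 11.0
```

```bash
python3 go.py 584 39 127 13.7
```

```text
axes xyz
 [[ 0.001  0.237 -0.972]
 [-0.001 -0.972 -0.237]
 [-1.     0.001 -0.   ]]
shift [ 0.6 -1.1 -0.1] turn [-0.01 -0.02 -0.09]
{'clock': 5.52, 'eef_pos': [584.16, 37.88, 127.57], 'qpos': [-0.5, 0.8, 0.65, 1.83, -0.69, 0.75, -0.81], 'force': [-0.26, -3.92, 3.06], 'torque': [-0.77, 0.08, -0.03], 'width': 10.96}
```

{"op": "jog_arm", "data": {
  "series": [
    [[0,0,0],[0,0.8,0],1],
    [[-3,0,0],[0,0,0],1],
    [[-3,0,0],[0,0,0],1],
    [[-3,0,0],[0,0,0],1],
    [[0,0,0],[0,0,0],1],
    [[0,0,0],[0,0,0],1]
  ]
}}

```text
clock: 6.28
eef_pos: [584.0, 37.6, 127.5]
tool_rot: [1.111, 1.57, -1.635]
force: [-1.4, -4.1, 5.9]
width: 10.9
```

```bash
python3 go.py 584 38 127 13.7
```

```text
axes xyz
 [[-0.     0.386 -0.923]
 [-0.001 -0.923 -0.386]
 [-1.     0.001  0.   ]]
shift [ 0.5 -0.4 -0.1] turn [ 8.98  0.01 -0.03]
{'clock': 6.28, 'eef_pos': [584.04, 37.6, 127.53], 'qpos': [-0.48, 0.79, 0.61, 1.83, -0.65, 0.73, -0.69], 'force': [-1.41, -4.13, 5.87], 'torque': [-0.98, 0.37, 0.04], 'width': 10.85}
```

{"op": "jog_arm", "data": {
  "series": [
    [[-6,0,0],[-0.3,0.6,0],1],
    [[-6,0,0],[0,0,0],1],
    [[-6,0,0],[0,0,0],1],
    [[0,0,0],[0,0,0],1],
    [[0,0,0],[0,0,0],1]
  ]
}}

```text
clock: 6.9
eef_pos: [584.8, 38.0, 127.6]
tool_rot: [2.765, 1.57, 0.333]
force: [0.1, -1.9, 1.0]
width: 10.8
```

```bash
python3 go.py 584 38 127 13.7; python3 - <<'E'
from h import *
for n in('top','side'):
    d=grab(n); m,P=orange(d,118,140); q=P[m]
    if len(q)>8:
        c=cv2.fitLine(q[:,:2].astype(np.float32),2,0,.01,.01).ravel(); print(n,len(q),q.mean(0).round(1),np.degrees(np.arctan2(c[1],c[0])).round(1))
E
```

```text
axes xyz
 [[ 0.001  0.651 -0.759]
 [ 0.    -0.759 -0.651]
 [-1.     0.    -0.001]]
shift [ 0.6 -0.5  0.6] turn [ 2.694e+01 -4.000e-02 -1.000e-02]
{'clock': 6.9, 'eef_pos': [584.79, 38.04, 127.56], 'qpos': [-0.43, 0.77, 0.52, 1.82, -0.57, 0.7, -0.45], 'force': [0.13, -1.9, 1.02], 'torque': [-0.42, -0.27, 0.06], 'width': 10.84}
```

It turns freely anticlockwise: 27° so far, with torque below 0.1 N m and a stable width. So the thread is ordinary and I'll go on to 66°.

{"op": "jog_arm", "data": {
  "series": [
    [[-6.5,0,0],[0,0,0],1],
    [[-6.5,0,0],[0,0,0],1],
    [[-6.5,0,0],[0,0,0],1],
    [[-6.5,0,0],[0,0,0],1],
    [[-6.5,0,0],[0,0,0],1],
    [[-6.5,0,0],[0,0,0],1],
    [[0,0,0],[0,0,0],1],
    [[0,0,0],[0,0,0],1]
  ]
}}

```text
clock: 8.0
eef_pos: [584.9, 37.5, 127.6]
tool_rot: [1.397, 1.57, -0.355]
force: [3.4, -2.9, -1.4]
width: 11.1
```

```bash
python3 go.py 584 38 127 79.7; python3 - <<'E'
from h import *
for n in('top','side'):
    d=grab(n); m,P=orange(d,100,140); q=P[m]; print(n,len(q))
    if n=='side': cv2.imwrite('pics/s2c.png',cv2.resize(d['img'][220:330,270:380,::-1],None,fx=5,fy=5,interpolation=2))
E
```

```text
axes xyz
 [[ 0.001  0.984 -0.18 ]
 [-0.    -0.18  -0.984]
 [-1.     0.001  0.   ]]
shift [ 0.6 -1.  -0.3] turn [-0.09  0.01 -0.06]
{'clock': 8.0, 'eef_pos': [584.91, 37.55, 127.61], 'qpos': [-0.32, 0.73, 0.33, 1.82, -0.37, 0.65, 0.05], 'force': [3.39, -2.95, -1.39], 'torque': [-0.66, -0.69, 0.02], 'width': 11.1}
top 0
side 0
```

View pics/s2c.png

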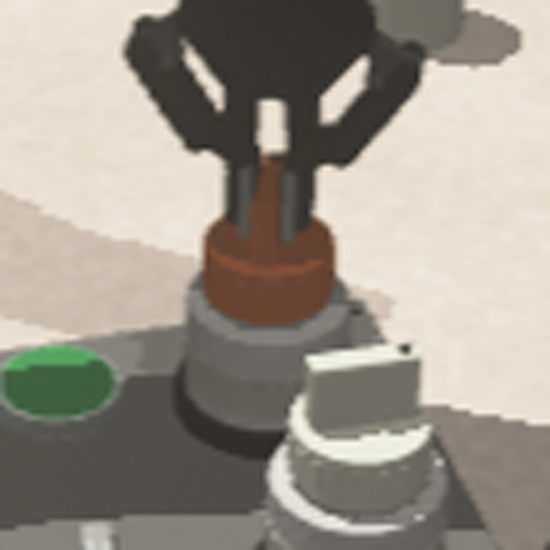

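The crop shows the wing end-on between the fingers at about (265,200), so the cap turned 66° with the gripper, and the white cap is unchanged. Next I'll relieve the side load and lift gently.

{"op": "jog_arm", "data": {
  "series": [
    [[0,0,0],[0,0.8,0.7],1],
    [[0,0,0],[-1.5,0,0],1],
    [[0,0,0],[-1.5,0,0],1],
    [[0,0,0],[-2,0,0],1],
    [[0,0,0],[-2,0,0],1],
    [[0,0,0],[0,0,0],1]
  ]
}}

```text
clock: 8.85
eef_pos: [584.8, 37.1, 134.8]
tool_rot: [-2.253, 1.57, 2.28]
force: [1.7, -1.3, 0.1]
width: 10.9
```

```bash
python3 go.py 584 38 127 79.7
```

```text
axes xyz
 [[-0.     0.984 -0.178]
 [ 0.    -0.178 -0.984]
 [-1.    -0.    -0.   ]]
shift [ 7.8 -1.  -0.8] turn [ 0.04 -0.02  0.02]
{'clock': 8.85, 'eef_pos': [584.82, 37.07, 134.84], 'qpos': [-0.32, 0.72, 0.34, 1.82, -0.36, 0.67, 0.05], 'force': [1.66, -1.34, 0.12], 'torque': [-0.27, -0.38, 0.03], 'width': 10.88}
```

{"op": "jog_arm", "data": {
  "series": [
    [[0,0,0],[-4,0,0],1],
    [[0,0,0],[-5,0,0],1],
    [[0,0,0],[-7,0,0],1],
    [[0,0,0],[-9,0,0],1],
    [[0,0,0],[-10,0,0],1],
    [[0,0,0],[-9,0,0],1],
    [[0,0,0],[-6,0,0],1],
    [[0,0,0],[-3,0,0],1]
  ]
}}

```text
clock: 9.85
eef_pos: [585.1, 36.9, 188.1]
tool_rot: [2.118, 1.57, 0.368]
force: [0.0, -0.5, -1.0]
width: 10.7
```

{"op": "jog_arm", "data": {
  "series": [
    [[0,0,0],[0,0,0],1],
    [[0,0,0],[0,0,0],1],
    [[0,0,0],[0,0,0],1],
    [[0,0,0],[0,0,0],1]
  ]
}}

```text
clock: 10.35
eef_pos: [584.9, 36.8, 187.4]
tool_rot: [-1.27, 1.57, -3.02]
force: [0.2, 0.2, -0.8]
width: 11.3
```

```bash
python3 go.py 584 38 187 79.7; python3 - <<'E'
from h import *
d=grab('side'); cv2.imwrite('pics/s3c.png',cv2.resize(d['img'][190:370,230:400,::-1],None,fx=3.3,fy=3.3,interpolation=2))
hsv=cv2.cvtColor(d['img'],cv2.COLOR_RGB2HSV); m=cv2.inRange(hsv,(2,120,40),(16,255,255))>0; m[:,:290]=0;m[:,360:]=0;m[:200]=0;m[320:]=0
q=pts(d)[m]; print(len(q),q.mean(0).round(1),np.percentile(q[:,2],[1,10,50,90,99]).round(1))
d=grab('top'); P=pts(d); mm=(P[...,2]>120)&(P[...,2]<135); mm[:150]=0;mm[300:]=0;mm[:,:425]=0;mm[:,465:]=0
q=P[mm]; print('white',len(q),q.mean(0).round(1),cv2.minAreaRect(q[:,:2].astype(np.float32)))
E
```

```text
axes xyz
 [[-0.     0.984 -0.178]
 [-0.    -0.178 -0.984]
 [-1.    -0.     0.   ]]
shift [ 0.4 -1.1 -1. ] turn [0.04 0.01 0.02]
{'clock': 10.35, 'eef_pos': [584.91, 36.84, 187.38], 'qpos': [-0.35, 0.65, 0.38, 1.78, -0.33, 0.78, 0.02], 'force': [0.24, 0.19, -0.85], 'torque': [-0.0, -0.04, -0.0], 'width': 11.29}
375 [583.3  11.8 158.4] [133.8 137.9 154.3 180.2 190.1]
white 0 [nan nan nan] ((0.0, 0.0), (0.0, 0.0), 0.0)<stdin>:6: RuntimeWarning: Mean of empty slice.
  ret = um.true_divide(
```

View pics/s3c.png

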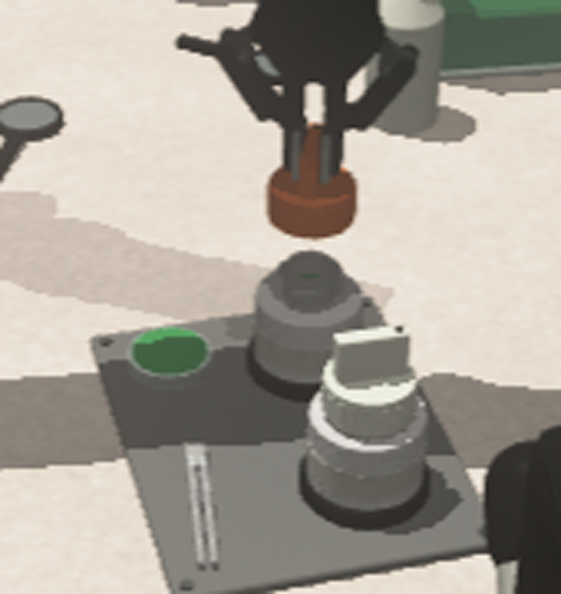

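The cap hangs upright at about (312,185), clear of the open neck at (312,275), and its underside is about 131 to 134 mm up. The white cap and the visible bystanders sit where they were. Handing in.

```bash
python3 -c "
from cell import *
print(finish_job())"
```

```text
the job is handed in; nothing more can be done
None
```

The orange cap is unscrewed and off. The gripper is holding it upright and still, about 60 mm above its seat and over its open canister, and I handed the job in at about 10.5 s.

- **Thread:** I tried anticlockwise first and it turned freely, with torque under 0.1 N m, so the thread is ordinary. I did not try clockwise. I turned the cap to 66° on the neck, then lifted it straight up, with no pull felt.
- **Last checks:** the tool was at (585, 37, 187) mm with a finger opening of 11 mm. The lowest orange points seen were about 134 mm above the bench, for an expected underside of 131 mm. The side view shows an open neck directly below the cap.
- **Bystanders:** in that side view the white cap, dish and tweezers look unmoved. The wash bottle and one magnifier, only partly in view, look unmoved too. I did not look at the other magnifier again.
- **Check that failed:** the closing top-view measurement of the white cap found no points, probably because the arm blocked the view. That leaves the side picture as the only evidence that it did not move.

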